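# Release a jar from the ratchet display lock

### The job

Release the red-lidded jar from the display lock for a customer: swing the lock's red-knobbed pawl up and right over until it rests thrown back, then draw the toothed bar all the way out by its black handle. Take out the jar and gently stand it upright in the middle of the round blue pay mat, leaving the lock open and the other jar, the cup and the bell where they are.

Things in the scene. Friction and masses are not known exactly. Their poses are not given: they have to be found in the camera images.
- clamp_base: Grey base plate of the display lock, fixed, 88 x 215 x 8 mm (y = -50 to +165 mm). Origin on the counter under the locked jar's axis; z up; +y points from the jar along the toothed bar to its handle, the direction in which the bar is drawn out; x is across. Behind the jar (y = -33 to -46 mm) is a stop 58 mm high; guards 32 mm high stand 34 to 40 mm either side of the jar axis.
- clamp_bar (a joint): How far the steel toothed bar is drawn out along the base's +y: about 0 locked, stop at 0.045 m (2 N friction); with the pawl down it catches after 2 to 5 mm. Bar 12 mm wide, top at z = 36 mm (teeth 41). Its jaw by the jar (36 mm wide) carries a hood (y = 15 to 46, z = 102 to 107 mm at 0) that covers the edge of the jar's lid, so the jar lifts out only when the bar is drawn out.
- bar_handle (a point): Grip point of the black upright handle block at the outer end of the bar: 28 mm wide across (the base's x), 14 mm thick along the bar, z = 22 to 78 mm; this point is on its centre line, 62 mm above the counter, and moves with the bar (y = 187 mm of the base at 0).
- pawl (a joint): Swing of the pawl about its pivot (axis across the bar): 0 = nose down in the teeth, 2.2 rad = thrown right back onto its stop. Moves freely: its weight makes it fall back into the teeth if let go below about 1.2 rad, and keeps it thrown back once past about 1.5 rad.
- pawl_knob (a point): Centre of the pawl's red knob, a cylinder lying across the bar (along the base's x), 28 mm long, 16 mm in diameter; its end faces are free and can be pinched. With the pawl at 0 it lies 35 mm toward the jar from the pivot and 8 mm above it (70 mm above the counter); it swings up, over the top and down on the handle side.
- pawl_hinge (a point): Centre of the pawl's pivot, 62 mm above the counter, at y = 130 mm of the base. Two steel cheeks, 24 mm wide overall, flank the bar from y = 104 to 160 mm, 42 mm high; their ears at y = 120 to 140 mm are 70 mm high and hold the pivot pin, 26 mm long.
- jar: Glass jar with a red lid, 57 mm in diameter, 91 mm high, 0.25 to 0.5 kg, locked in the display lock, standing on the 8 mm plate. Origin at the centre of its underside, z up. The lid is 56 mm in diameter and takes the top 11 mm.
- pay_mat: Round pay mat lying fixed on the counter, black rim with blue inside, 110 mm in diameter, 3 mm thick (rim 4 mm). Origin at the centre of its underside. The open till drawer stands close beyond it (+x).
- yellow_jar: Bystander: jar with a yellow lid, 60 mm in diameter, 97 mm high, stands near the lock. Origin at the centre of its underside.
- espresso_cup: Bystander: green and white espresso cup, 64 x 89 x 48 mm. Origin at the middle of its underside.
- service_bell: Bystander: chrome service bell, 80 mm in diameter, 54 mm high, stands to the right of the mat. Origin at the centre of its underside.
Not all that is in view belongs to the job. What is shaped like the jar but purple is not meant.

How it is judged (in metres and radians):
On the way, in this order (a step that is already met when the one before it is completed fails the run):
1. the pawl is swung over and thrown back (beyond 1.7 rad) (value of joint pawl above 1.7 rad), for 0.2 s.
2. the toothed bar is drawn out (beyond 38 mm) (value of joint clamp_bar above 0.038 m), for 0.2 s.
At the end, for the whole second after the job is handed in: The jar stands upright (within 0.1 rad), at rest and released on the pay mat, its centre within 25 mm of the mat's; the bar is still drawn out (over 35 mm) and the pawl still thrown back (over 1.7 rad) (value of joint pawl above 1.7 rad and value of joint clamp_bar above 0.035 m and horizontal distance between jar and pay_mat below 0.025 m and height (world z) of jar between 0 and 0.008 m and angle between jar's own z axis and vertical below 0.1 rad and linear speed of jar below 0.02 m/s and contact force between jar and the fingers below 0.1 N); the robot touches nothing.
It fails at once if the jar is dropped or pressed hard onto the mat (over 110 N) (contact force between jar and pay_mat above 110 N).
It fails at once if the yellow-lidded jar is moved more than 30 mm (distance of yellow_jar from where it was at the start of the episode above 0.03 m).
It fails at once if the espresso cup is moved more than 30 mm (distance of espresso_cup from where it was at the start of the episode above 0.03 m).
It fails at once if the service bell is moved more than 30 mm (distance of service_bell from where it was at the start of the episode above 0.03 m).
It also fails if it takes over 58 s, if anything falls off the work surface, if the arm or the gripper's body presses on something with over 40 N, if the wrist force passes 120 N, or if a joint passes its speed limit or range.

### The arm

A 6-joint arm with a two-finger parallel gripper is mounted at the origin on a cart in front of the work surface, level with it; the furniture and walls round the work are solid. World frame = base frame: x ahead of the robot, y to its left, z up, the work surface at z = 0. Lengths are in mm, angles in degrees, forces in N, time in s.
With the tool pointing down it reaches from about 350 to 775 mm from the base axis. Payload 7.3 kg.
Tool frame: the origin (TCP) lies on the centre line of the jaws, within the pads' length; the fingertips stand 8 mm ahead of it and the grasp point (between the pads) lies 11 mm behind it; z points along the fingers, y is the line along which they close (so a half turn about z gives the same grasp; the last joint's range is limited). The gripper opens to 92 mm and grips with 3 to 60 N. Pads are 19 mm wide; open, the fingers measure 130 mm over their backs; the gripper's body (75 mm by 190 mm) begins 47 mm behind the grasp point.
Start: joints at [-8.365, 19.595, 87.324, -0, 73.075, -8.365], TCP at [525.018, 0.02, 234.741] pointing down, gripper open.
Joint ranges: [-145.02, 145.02], [-44.19, 115.74], [2.07, 154.8], [-57.11, 237.11], [16.16, 152.29], [-177.93, 177.93]. Speed limits (degrees/s): [147.25, 147.25, 180, 180, 180, 180].

### API

Orientations are given as [roll, pitch, yaw] about the fixed x, y, z axes, in that order (R = Rz(yaw) Ry(pitch) Rx(roll)).
In Python, from bench import sensors, imaging, close_job gives the robot as it stands.
- The arm moves only by the tool step_arm, never from a script. Its argument "targets" is a list of rows, each a list of 6 numbers: the shift along the world's x, y, z in m, then the turn, a rotation vector about the world's x, y, z in degrees. In form: [[tx, ty, tz, ax, ay, az], ...]. A call has exactly 5 rows; each row shifts and turns the commanded pose from where the row before left it; what a row does not reach is not made up. A row lasts 1/8 s, in which the tool goes at most 62.5 mm and 10.7 degrees, less where a joint would pass 70% of its speed; a pose out of reach is approached as far as the arm can. A call with a gripper value outside its range is refused whole. "hand" is the finger opening in m, from 0 to 0.0918, set as the call begins (left out, the last holds). The fingers move at their own pace and stop on an object; "squeeze" is the grip in N (left out, the last holds). Time passes only in rows, so rows that do not move let the fingers close, or fill a call up. It gives the time, the measured TCP pose, the force, the opening and the grip force at its end, in the units of the state.
- sensors.get_obs(): the state, without advancing time (a new reading comes with each control period).
- imaging.camera(name): name is "scene" or "side" or "wrist"; returns a dict with "pixels" (420x560x3 uint8, red, green, blue), "K" (3x3 intrinsics, pixels), "R" (3x3) and "t" (3): a world point X has camera coordinates R X + t; the wrist camera has in their place "tool_from_camera" (4x4, takes a point from camera to tool coordinates, whose origin is the TCP and whose axes are the flange's). Camera axes: x right, y down, z forward; pixel columns grow to the right and rows downward; lengths in mm; the calibration is good to about 2 mm. A picture is of the moment at which its call begins: read the wrist's pose just before it. There is no depth.
- close_job(): hands the job in; it is judged then, once.
The state is a dict: "clock": time; "q": joint angles; "dq": joint speeds; "tau": joint torques, N m; "tcp_pos": TCP position; "eef_rot": TCP orientation; "force": force on the tool from outside, world axes, zero at the start; "torque": the same for the moment, N m; "grip_width": finger opening in mm; "grip_force": force on a finger pad.
Only numpy, scipy, OpenCV 4.12 (cv2) and the standard library are available. Lean on these libraries where they do the work, as an engineer would, in place of code of your own. Each camera call takes 0.05 s, during which the arm holds its last target. There are 200 camera calls.

## Working session

There is one attempt and no reset: what is moved stays moved. The work goes in short steps, Python scripts to look and compute and a tool call to move; the robot and the scene stay as the last step left them, time stands still between calls to the robot, and variables do not carry over. Pictures are saved under pics/ and viewed, at most 10 in all, crops included, and the job is handed in when it is done.

Besides the shell and the picture viewer there is one more tool, called after "Emit:" as name([rows], argument=value, ...), one row to a line, values as JSON. step_arm: Moves the arm, as the interface text tells. Its arguments: {"type":"object","properties":{"targets":{"type":"array"},"hand":{"type":"number"},"squeeze":{"type":"number"}},"required":["targets"]}

```bash
mkdir -p pics; cat > h.py <<'E'
import numpy as np,cv2
from bench import sensors,imaging
def shot(n,f):
    o=sensors.get_obs();c=imaging.camera(n);cv2.imwrite('pics/'+f,c['pixels'][:,:,::-1]);np.savez('pics/'+f+'.npz',**{k:np.array(v) for k,v in c.items()},tcp=o['tcp_pos'],rot=o['eef_rot']);return c
def load(f): return np.load('pics/'+f+'.npz')
def ray(c,u,v):
    K=c['K'];d=np.linalg.solve(K,[u,v,1.])
    if 'R' in c: return -c['R'].T@c['t'],c['R'].T@d
    from scipy.spatial.transform import Rotation as Q
    R=Q.from_euler('xyz',c['rot'],degrees=True).as_matrix();T=c['tool_from_camera']
    return R@T[:3,3]+c['tcp'],R@(T[:3,:3]@d)
def onz(c,u,v,z):
    p,d=ray(c,u,v);return p+d*(z-p[2])/d[2]
def tri(*rs):
    A=0;b=0
    for p,d in rs:
        d=d/np.linalg.norm(d);M=np.eye(3)-np.outer(d,d);A=A+M;b=b+M@p
    X=np.linalg.solve(A,b);return X,[np.linalg.norm((np.eye(3)-np.outer(d,d)/(d@d))@(X-p)) for p,d in rs]
E
python3 - <<'E'
from h import *
a=[shot(n,n+'0.png') for n in('scene','side')]
for c in a: print(-c['R'].T@c['t'],c['K'][0,0])
print(sensors.get_obs())
E
```

```text
[-125.15877352 1167.62486684  679.65771088] 516.8024731859019
[  380.31435724 -1321.13408381  1055.70134044] 526.5939444661747
{'clock': 0.1, 'q': array([-8.36582834e+00,  1.96312029e+01,  8.73708461e+01,  1.22690341e-03,
        7.30758405e+01, -8.36557500e+00]), 'dq': array([-0.02503043, -0.15607609, -0.07995149,  0.02867715,  0.09259306,
        0.05706444]), 'tau': array([ 1.49919495e-03, -4.32001984e+01, -2.44694173e+01,  7.19219679e-02,
        5.25739230e-02, -9.79429342e-05]), 'tcp_pos': array([5.24649627e+02, 7.42985931e-02, 2.34131257e+02]), 'eef_rot': array([-1.79923110e+02, -1.24928301e-02,  8.99993803e+01]), 'force': array([ 0.35875453, -0.32578085,  0.41483248]), 'torque': array([0.04173992, 0.01101771, 0.03618521]), 'grip_force': 0.0, 'grip_width': 91.83923966338908}
```

View pics/scene0.png

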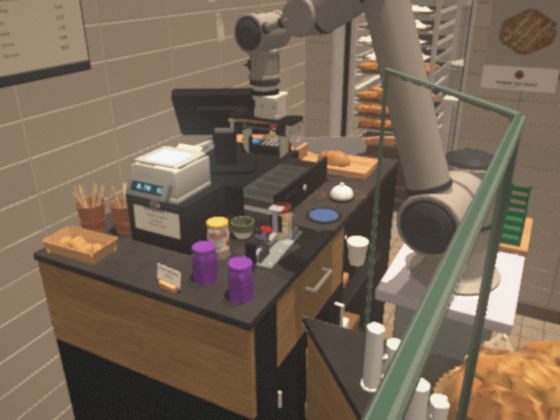

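View pics/side0.png

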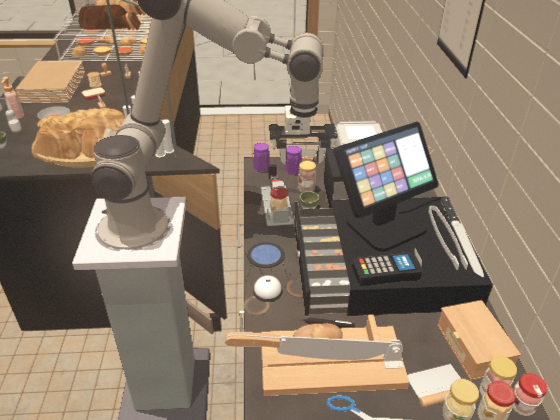

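The scene view shows the lock at (272,240), the red lid at (285,212) and the blue mat at (323,215). The side view shows the lock at (277,205), the mat at (266,254) and the bell at (267,288). I'll zoom in next.

```bash
python3 - <<'E'
from h import *
a=cv2.imread('pics/scene0.png')[180:310,180:360];b=cv2.imread('pics/side0.png')[135:305,225:345]
a=cv2.resize(a,(420,303),interpolation=3);b=cv2.resize(b,(370,524),interpolation=3)
o=np.zeros((524,790,3),np.uint8);o[:303,:420]=a;o[:,420:]=b;cv2.imwrite('pics/z0.png',o)
for n in('scene','side'):
    c=load(n+'0.png');h=cv2.cvtColor(c['pixels'],cv2.COLOR_RGB2HSV)
    for nm,lo,hi in(('red',(172,120,60),(180,255,255)),('red2',(0,150,60),(5,255,255)),('blue',(100,80,50),(118,255,255)),('yellow',(20,120,120),(32,255,255))):
        m=cv2.inRange(h,lo,hi);k,_,s,ce=cv2.connectedComponentsWithStats(m)
        for i in range(1,k):
            if s[i,4]>8 and 180<ce[i][0]<360 and 130<ce[i][1]<310: print(n,nm,s[i],ce[i].round(1),onz(c,*ce[i],{'b':3,'r':90,'y':97}[nm[0]]).round(0))
E
```

```text
scene red2 [283 208   7   5  21] [285.8 210.2] [442.  37.  90.]
scene red2 [261 226  11   7  55] [266.  228.7] [438. 157.  90.]
scene blue [252 139   9   5  33] [255.5 141.2] [ 963. -708.    3.]
scene blue [310 210  27  11 233] [323.  214.7] [ 410. -151.    3.]
scene yellow [207 217  20  10 141] [216.9 221.5] [563. 190.  97.]
side red2 [271 194  16   5  40] [278.1 196. ] [459.  20.  90.]
side blue [353 166  13  14 102] [359.3 172.5] [771. 276.   3.]
side yellow [309 165   7   5  13] [312.5 166.5] [584. 177.  97.]
side yellow [300 166  10   4  19] [304.7 167.9] [557. 169.  97.]
```

View pics/z0.png

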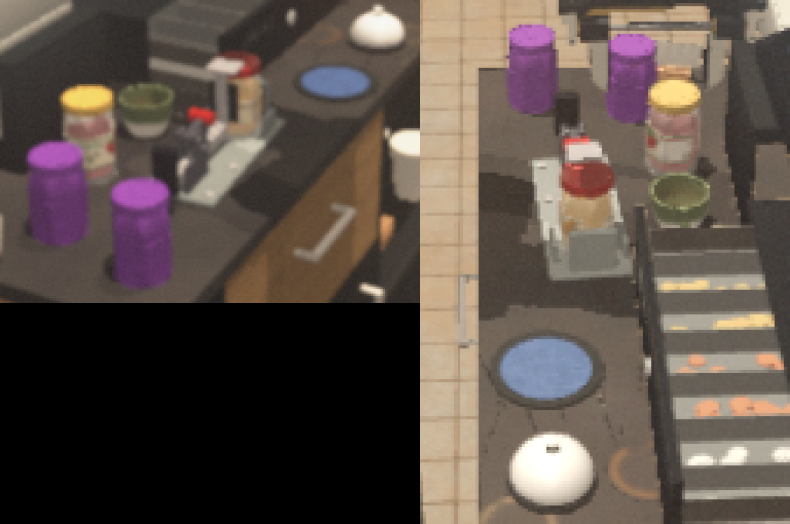

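The zoom shows the lock's +y running roughly along world +y, with the handle on the far (+y) side. The jar is near (450,30) and the mat near (410,-150). I'll move over the lock to look closer.

Emit:
step_arm([
  [-0.017,0.016,0.02,0,0,0],
  [-0.017,0.016,0.02,0,0,0],
  [-0.017,0.016,0.02,0,0,0],
  [-0.017,0.016,0.02,0,0,0],
  [0,0,0,0,0,0],
])

```text
clock: 0.72
tcp_pos: [456.8, 64.8, 316.0]
eef_rot: [179.8, 0.0, 90.1]
force: [0.8, 0.0, -0.4]
grip_width: 91.6
grip_force: 0.0
```

```bash
python3 - <<'E'
from h import *
c=shot('wrist','w1.png');print(c['tool_from_camera'],c['K'],sensors.get_obs()['tcp_pos'])
E
```

```text
[[ 2.30307276e-04 -9.53051654e-01 -3.02807680e-01  8.18993245e+01]
 [ 9.99999588e-01  4.85201524e-04 -7.66542424e-04 -7.25828378e-02]
 [ 8.77477273e-04 -3.02807379e-01  9.53051374e-01 -1.50365581e+02]
 [ 0.00000000e+00  0.00000000e+00  0.00000000e+00  1.00000000e+00]] [[365.28359244   0.         273.45357662]
 [  0.         365.28359244 206.27082455]
 [  0.           0.           1.        ]] [457.04258413  64.17184681 314.88894493]
```

View pics/w1.png

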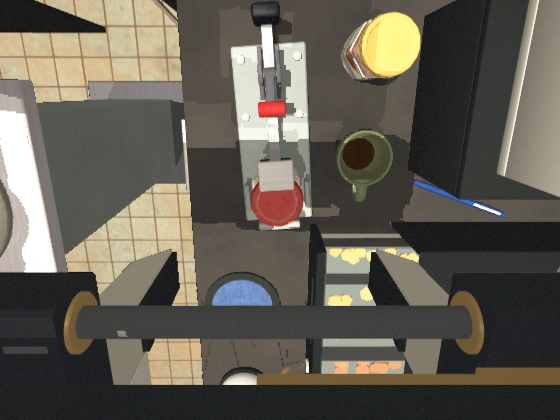

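The wrist view shows the lid at (277,200), the knob at (272,109), the handle top at (265,12), the plate corners, the yellow lid at (391,45), the cup at (364,160), and the mat partly visible at (242,300).

```bash
python3 - <<'E'
from h import *
c=load('w1.png');h=cv2.cvtColor(c['pixels'],cv2.COLOR_RGB2HSV)
m=cv2.inRange(h,(0,130,60),(6,255,255))|cv2.inRange(h,(174,130,60),(180,255,255))
k,_,s,ce=cv2.connectedComponentsWithStats(m)
for i in range(1,k):
    if s[i,4]>80: print('red',s[i],ce[i].round(1))
P=lambda n,u,v,z:print(n,onz(c,u,v,z).round(1))
P('knob',272,109,75);P('knobL',258.5,109,70);P('knobR',285.5,109,70)
P('handle top',265,8,78);P('hand L',251,8,78);P('hand R',279,8,78)
for q in((232,47),(304,42),(311,228),(247,226)): P('plate',*q,8)
P('lidL',251,200,99);P('lidR',303,200,99);P('lidbot',277,226,99)
P('hoodL',258,162,107);P('hoodR',292,161,107)
P('ylid',391,45,97);P('cup',364,160,48)
P('matL',206,300,3);P('matR',280,300,3);P('mattop',242,273,3)
c=load('scene0.png');P('mat',323,215,3)
c=load('side0.png');P('mat',266,254.5,3);P('bell',267,288,27)
E
```

```text
red [258 100  27  17 402] [271.3 108.5]
red [ 251  181   52   45 1563] [276.9 205.2]
knob [455.5 128.1  75. ]
knobL [441.3 127.8  70. ]
knobR [469.7 127.9  70. ]
handle top [448.8 221.2  78. ]
hand L [435.5 221.2  78. ]
hand R [462.1 221.2  78. ]
plate [409.1 194.2   8. ]
plate [492.2 199.7   8. ]
plate [507.8 -29.5   8. ]
plate [422.  -26.8   8. ]
lidL [433.6  36.8  99. ]
lidR [488.1  36.9  99. ]
lidbot [461.    7.7  99. ]
hoodL [441.7  78.6 107. ]
hoodR [475.4  79.7 107. ]
ylid [566.3 187.   97. ]
cup [561.8  70.   48. ]
matL [ 359.9 -143.2    3. ]
matR [ 467.1 -143.1    3. ]
mattop [413.1 -99.5   3. ]
mat [ 409.7 -149.1    3. ]
mat [ 414.2 -154.4    3. ]
bell [ 411.4 -315.7   27. ]
```

Plate, knob, handle and lid agree: the yaw is about +3.7°, the jar is at about (461.5,34), the pivot at (453,163.5), and the mat at about (413,-153). I'll go above the knob.

Emit:
step_arm([
  [0,0.013,-0.032,0,0,0.75],
  [0,0.013,-0.032,0,0,0.75],
  [0,0.013,-0.032,0,0,0.75],
  [0,0.013,-0.032,0,0,0.75],
  [-0.0015,0.012,-0.032,0,0,0.7],
], hand=0.05, squeeze=8)

```text
clock: 1.4
tcp_pos: [455.5, 127.7, 152.4]
eef_rot: [-179.9, 0.0, 93.7]
force: [0.7, -0.5, -0.3]
grip_width: 50.9
grip_force: 0.0
```

Emit:
step_arm([
  [0,0,-0.01,0,0,0],
  [0,0,-0.01,0,0,0],
  [0,0,-0.01,0,0,0],
  [0,0,0,0,0,0],
  [0,0,0,0,0,0],
])

```text
clock: 2.02
tcp_pos: [455.9, 127.9, 125.3]
eef_rot: [179.9, -0.0, 93.7]
force: [0.5, -0.9, 0.4]
grip_width: 50.5
grip_force: 0.0
```

```bash
python3 - <<'E'
from h import *
c=shot('wrist','w2.png');print(sensors.get_obs()['tcp_pos'],sensors.get_obs()['eef_rot'])
h=cv2.cvtColor(c['pixels'],cv2.COLOR_RGB2HSV);c=load('w2.png')
m=cv2.inRange(h,(0,130,60),(6,255,255))|cv2.inRange(h,(174,130,60),(180,255,255))
k,_,s,ce=cv2.connectedComponentsWithStats(m)
for i in range(1,k):
    if s[i,4]>80: print('red',s[i],ce[i].round(1),onz(c,*ce[i],72).round(1))
E
```

```text
[455.9207017  127.96407122 125.31626289] [ 1.79925254e+02 -2.25309977e-03  9.36922454e+01]
red [401 125  18  42 226] [408.4 142.8] [526.9 186.7  72. ]
red [ 249  219   47   26 1151] [272.1 232.1] [454.8 128.8  72. ]
red [228 355  14  19 148] [235.8 366.7] [436.5  29.2  72. ]
red [305 357  11  17 124] [308.7 366.9] [485.9  32.3  72. ]
```

View pics/w2.png

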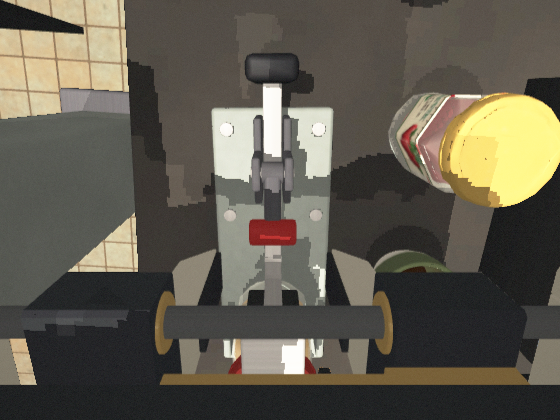

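The view shows the knob at (272,232), centred between the fingers, with the lock axis upright in the image so the yaw is right. I'll descend and pinch.

Emit:
step_arm([
  [-0.0005,0.0005,-0.013,0,0,0],
  [-0.0005,0,-0.013,0,0,0],
  [0,0,-0.014,0,0,0],
  [0,0,-0.014,0,0,0],
  [0,0,0,0,0,0],
])

```text
clock: 2.7
tcp_pos: [453.6, 128.4, 69.3]
eef_rot: [-179.8, 0.0, 93.7]
force: [-1.2, -0.6, 0.6]
grip_width: 50.0
grip_force: 0.0
```

Emit:
step_arm([
  [0,0,0,0,0,0],
  [0,0,0,0,0,0],
  [0,0,0,0,0,0],
  [0,0,0,0,0,0],
  [0,0,0,0,0,0],
], hand=0.015, squeeze=10)

```text
clock: 3.32
tcp_pos: [455.1, 128.5, 71.1]
eef_rot: [179.9, 0.0, 93.7]
force: [1.1, -0.6, 2.1]
grip_width: 28.0
grip_force: 10.0
```

```bash
python3 - <<'E'
import numpy as np
r=35.9;f=lambda t:np.array([-r*np.cos(np.radians(12.9)+t),r*np.sin(np.radians(12.9)+t)])
T=np.linspace(0,2.12,21)
p=[f(t) for t in T]
for i in range(20):
    d=p[i+1]-p[i];print(i,(d*[1,1]).round(1), 'x',round(-.065*d[0],2))
E
```

```text
0 [1.  3.7] x -0.07
1 [1.4 3.5] x -0.09
2 [1.8 3.4] x -0.12
3 [2.1 3.1] x -0.14
4 [2.5 2.9] x -0.16
5 [2.8 2.6] x -0.18
6 [3.  2.3] x -0.2
7 [3.2 2. ] x -0.21
8 [3.4 1.6] x -0.22
9 [3.6 1.3] x -0.23
10 [3.7 0.9] x -0.24
11 [3.8 0.5] x -0.25
12 [3.8 0.1] x -0.25
13 [ 3.8 -0.3] x -0.25
14 [ 3.7 -0.7] x -0.24
15 [ 3.6 -1.1] x -0.24
16 [ 3.5 -1.5] x -0.23
17 [ 3.3 -1.9] x -0.22
18 [ 3.1 -2.2] x -0.2
19 [ 2.9 -2.5] x -0.19
```

Gripped at a width of 28.0 mm, which is the knob. Now I'll swing it along the arc.

Emit:
step_arm([
  [-0.0001,0.001,0.0037,0,0,0],
  [-0.0001,0.0014,0.0035,0,0,0],
  [-0.0001,0.0018,0.0034,0,0,0],
  [-0.0001,0.0021,0.0031,0,0,0],
  [-0.0002,0.0025,0.0029,0,0,0],
])

```text
clock: 3.95
tcp_pos: [454.5, 137.3, 87.8]
eef_rot: [179.9, 0.0, 93.7]
force: [4.5, -1.8, -1.9]
grip_width: 28.2
grip_force: 10.0
```

Emit:
step_arm([
  [-0.0002,0.0028,0.0026,0,0,0],
  [-0.0002,0.003,0.0023,0,0,0],
  [-0.0002,0.0032,0.002,0,0,0],
  [-0.0002,0.0034,0.0016,0,0,0],
  [-0.0002,0.0036,0.0013,0,0,0],
])

```text
clock: 4.58
tcp_pos: [453.4, 153.1, 97.8]
eef_rot: [179.9, 0.0, 93.7]
force: [4.5, -2.8, 0.2]
grip_width: 28.1
grip_force: 10.0
```

Emit:
step_arm([
  [-0.0002,0.0037,0.0009,0,0,0],
  [-0.0002,0.0038,0.0005,0,0,0],
  [-0.0002,0.0038,0.0001,0,0,0],
  [-0.0002,0.0038,-0.0003,0,0,0],
  [-0.0002,0.0037,-0.0007,0,0,0],
])

```text
clock: 5.2
tcp_pos: [452.2, 172.6, 97.9]
eef_rot: [180.0, -0.0, 93.7]
force: [4.5, -1.1, 4.3]
grip_width: 27.9
grip_force: 10.0
```

Emit:
step_arm([
  [-0.0002,0.0036,-0.0011,0,0,0],
  [-0.0002,0.0035,-0.0015,0,0,0],
  [-0.0002,0.0033,-0.0019,0,0,0],
  [-0.0002,0.0031,-0.0022,0,0,0],
  [-0.0002,0.0029,-0.0025,0,0,0],
])

```text
clock: 5.82
tcp_pos: [451.0, 189.4, 88.5]
eef_rot: [180.0, -0.1, 93.7]
force: [3.2, 1.0, 4.7]
grip_width: 27.5
grip_force: 10.0
```

Emit:
step_arm([
  [0,0,0,0,0,0],
  [0,0,0,0,0,0],
  [0,0,0,0,0,0],
  [0,0,0,0,0,0],
  [0,0,0,0,0,0],
], hand=0.05)

```text
clock: 6.45
tcp_pos: [450.8, 188.4, 88.4]
eef_rot: [-180.0, 0.0, 93.7]
force: [-0.0, 0.5, 0.1]
grip_width: 50.4
grip_force: 0.0
```

Emit:
step_arm([
  [0,0,0.01,0,0,0],
  [0,0,0.015,0,0,0],
  [0,0.005,0.015,0,0,0],
  [0,0.01,0.01,0,0,0],
  [0,0,0,0,0,0],
])

```text
clock: 7.08
tcp_pos: [451.4, 204.3, 139.4]
eef_rot: [179.9, -0.0, 93.8]
force: [-0.1, 0.4, -0.4]
grip_width: 49.9
grip_force: 0.0
```

```bash
python3 - <<'E'
from h import *
c=shot('wrist','w3.png');print(sensors.get_obs()['tcp_pos'])
h=cv2.cvtColor(c['pixels'],cv2.COLOR_RGB2HSV);c=load('w3.png')
m=cv2.inRange(h,(0,130,60),(6,255,255))|cv2.inRange(h,(174,130,60),(180,255,255))
k,_,s,ce=cv2.connectedComponentsWithStats(m)
for i in range(1,k):
    if s[i,4]>80: print('red',s[i],ce[i].round(1),onz(c,*ce[i],86).round(1))
E
```

```text
[450.90109648 203.87435194 138.62175627]
red [ 248  243   47   26 1149] [271. 255.] [450.7 190.2  86. ]
```

View pics/w3.png

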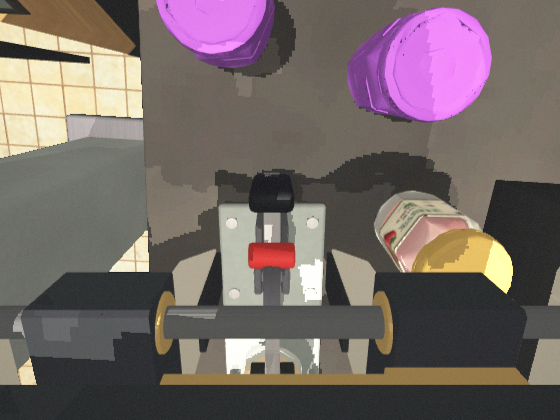

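The pawl is thrown back, with the knob at (271,255) giving y=190, near the 2.2 rad stop. The handle top is at (271,182). I'll compute the handle position and check the purple jars' clearance.

```bash
python3 - <<'E'
from h import *
c=load('w3.png')
for q in((250,182,78),(292,182,78),(271,175,78),(271,208,78),(240,68,0),(220,50,95),(420,120,95),(375,112,0)): print(q,onz(c,*q).round(1))
c=load('w1.png')
for q in((311,226,0),(311,226,60),(308,380,60),(308,380,0)): print('drawer',q,onz(c,*q).round(1))
c=load('side0.png')
p=ray(c,306,213);q=ray(load('w1.png'),318,240);print(tri(p,q))
E
```

```text
(250, 182, 78) [435.4 233.2  78. ]
(292, 182, 78) [460.3 234.8  78. ]
(271, 175, 78) [447.6 238.3  78. ]
(271, 208, 78) [448.9 217.8  78. ]
(240, 68, 0) [420.1 300.2   0. ]
(220, 50, 95) [418.3 303.2  95. ]
(420, 120, 95) [523.  276.4  95. ]
(375, 112, 0) [525.  275.3   0. ]
drawer (311, 226, 0) [508.6 -29.7   0. ]
drawer (311, 226, 60) [501.9  -7.   60. ]
drawer (308, 380, 60) [ 505.2 -233.1   60. ]
drawer (308, 380, 0) [ 512.4 -289.2    0. ]
(array([527.72435209, -28.22565687,  55.16989812]), [np.float64(16.039315194168626), np.float64(16.039315194168424)])
```

Emit:
step_arm([
  [-0.0005,0.008,-0.015,0,0,0],
  [-0.0005,0.008,-0.015,0,0,0],
  [0,0,-0.018,0,0,0],
  [0,0,-0.018,0,0,0],
  [0,0,-0.012,0,0,0],
])

```text
clock: 7.75
tcp_pos: [448.9, 219.6, 58.3]
eef_rot: [-179.8, 0.0, 93.7]
force: [-0.8, 1.2, 0.7]
grip_width: 49.9
grip_force: 0.0
```

Emit:
step_arm([
  [0,0,0,0,0,0],
  [0,0,0,0,0,0],
  [0,0,0,0,0,0],
  [0,0,0,0,0,0],
  [0,0,0,0,0,0],
], hand=0.015, squeeze=25)

```text
clock: 8.38
tcp_pos: [449.2, 219.5, 60.8]
eef_rot: [-179.9, -0.0, 93.7]
force: [-5.7, -0.0, 4.9]
grip_width: 27.8
grip_force: 25.0
```

Emit:
step_arm([
  [-0.0003,0.005,0,0,0,0],
  [-0.0005,0.007,0,0,0,0],
  [-0.0005,0.007,0,0,0,0],
  [-0.0005,0.007,0,0,0,0],
  [-0.0003,0.005,0,0,0,0],
])

```text
clock: 9.0
tcp_pos: [447.1, 250.2, 60.8]
eef_rot: [-179.9, 0.0, 93.7]
force: [-6.4, -3.2, 5.8]
grip_width: 27.8
grip_force: 25.0
```

Emit:
step_arm([
  [-0.0003,0.004,0,0,0,0],
  [-0.0003,0.004,0,0,0,0],
  [-0.0002,0.003,0,0,0,0],
  [-0.0002,0.003,0,0,0,0],
  [0,0,0,0,0,0],
])

```text
clock: 9.62
tcp_pos: [446.1, 264.0, 60.8]
eef_rot: [-179.9, 0.1, 93.7]
force: [-4.8, -2.7, 5.3]
grip_width: 27.7
grip_force: 25.0
```

Emit:
step_arm([
  [0,0.0015,0,0,0,0],
  [0,0,0,0,0,0],
  [0,0,0,0,0,0],
  [0,0,0,0,0,0],
  [0,0,0,0,0,0],
])

```text
clock: 10.25
tcp_pos: [446.1, 264.1, 60.7]
eef_rot: [-179.9, 0.2, 93.7]
force: [-5.3, -9.9, 6.6]
grip_width: 27.7
grip_force: 25.0
```

Emit:
step_arm([
  [0,0,0,0,0,0],
  [0,0,0,0,0,0],
  [0,0,0,0,0,0],
  [0,0,0,0,0,0],
  [0,0,0.005,0,0,0],
], hand=0.05)

```text
clock: 10.88
tcp_pos: [446.6, 266.0, 65.3]
eef_rot: [-180.0, 0.0, 93.7]
force: [0.2, -0.4, 0.1]
grip_width: 50.0
grip_force: 0.0
```

Emit:
step_arm([
  [0,0,0.02,0,0,0],
  [0,0,0.03,0,0,0],
  [0,0,0.03,0,0,0],
  [0,-0.01,0.03,0,0,0],
  [0,-0.02,0.02,0,0,0],
])

```text
clock: 11.5
tcp_pos: [447.1, 236.3, 197.2]
eef_rot: [179.9, -0.0, 93.8]
force: [0.0, 0.5, -0.1]
grip_width: 49.8
grip_force: 0.0
```

Emit:
step_arm([
  [0.003,-0.04,0,0,0,0],
  [0.003,-0.04,0,0,0,0],
  [0.003,-0.04,0,0,0,0],
  [0.003,-0.04,0,0,0,0],
  [0.003,-0.04,0,0,0,0],
], hand=0.085)

```text
clock: 12.12
tcp_pos: [461.8, 34.8, 195.9]
eef_rot: [179.9, 0.0, 93.7]
force: [0.6, -0.1, -0.1]
grip_width: 84.9
grip_force: 0.0
```

Emit:
step_arm([
  [0,0,0,0,0,0],
  [0,0,0,0,0,0],
  [0,0,0,0,0,0],
  [0,0,0,0,0,0],
  [0,0,0,0,0,0],
])

```text
clock: 12.75
tcp_pos: [461.8, 36.5, 195.4]
eef_rot: [180.0, -0.0, 93.8]
force: [0.0, -0.7, 0.2]
grip_width: 85.3
grip_force: 0.0
```

```bash
python3 - <<'E'
from h import *
shot('wrist','w4.png');shot('side','s4.png');print(sensors.get_obs()['tcp_pos'])
o=np.zeros((420,800,3),np.uint8);o[:,:560]=cv2.imread('pics/w4.png');o[:400,560:]=cv2.resize(cv2.imread('pics/s4.png')[140:300,240:336],(240,400));cv2.imwrite('pics/z4.png',o)
E
```

```text
[461.77862821  36.33496821 195.41867224]
```

View pics/z4.png

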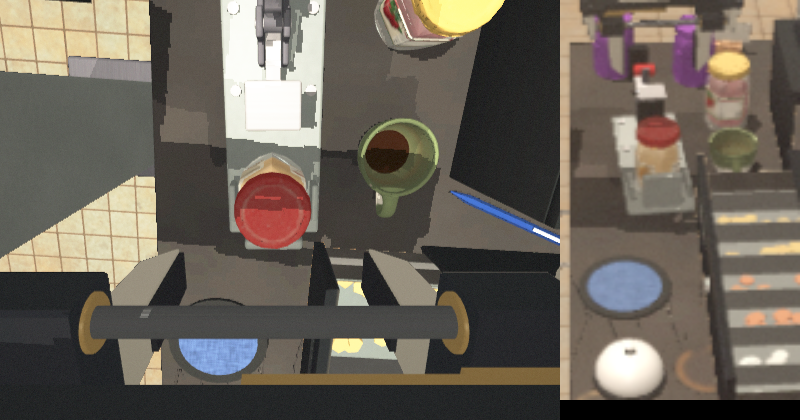

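The bar is out and the jar's lid is fully clear at (272,211). The hood is at (273,105), and the mat is visible at (218,340).

```bash
python3 - <<'E'
from h import *
c=load('w4.png')
h=cv2.cvtColor(c['pixels'],cv2.COLOR_RGB2HSV)
m=cv2.inRange(h,(0,110,50),(6,255,255))|cv2.inRange(h,(174,110,50),(180,255,255))
m[:,:230]=0;m[:,320:]=0;m[:165]=0;m[252:]=0
ct=max(cv2.findContours(m,0,2)[0],key=cv2.contourArea);print(cv2.boundingRect(ct))
for q in((235,210),(310,210),(272,172),(272,249)):print(onz(c,*q,99).round(1))
print('mat');
for q in((170,340),(267,340)):print(onz(c,*q,3).round(1))
print(onz(c,218,299,3).round(1))
for n in('side0.png','s4.png'):
    c=load(n);h=cv2.cvtColor(c['pixels'],cv2.COLOR_RGB2HSV);m=cv2.inRange(h,(100,70,50),(120,255,255));m[:,:235]=0;m[:,290:]=0;m[:235]=0;m[275:]=0
    ct=max(cv2.findContours(m,0,1)[0],key=cv2.contourArea);e=cv2.fitEllipse(ct);print(n,e,onz(c,*e[0],3).round(1))
E
```

```text
(234, 172, 77, 77)
[434.1  35.4  99. ]
[487.4  39.   99. ]
[458.6  64.7  99. ]
[462.3   7.   99. ]
mat
[ 358.4 -154.1    3. ]
[ 466.3 -146.9    3. ]
[410.7 -98.3   3. ]
side0.png ((271.6554870605469, 251.72665405273438), (9.250391960144043, 16.2531681060791), 133.84576416015625) [ 431.5 -142.9    3. ]
s4.png ((271.3040466308594, 251.41455078125), (9.635618209838867, 16.548486709594727), 131.41273498535156) [ 430.5 -141.5    3. ]
```

Jar at (461,36), and the TCP is already there. Mat centre at (412.5,-153). I'll descend and grip.

Emit:
step_arm([
  [-0.0005,0,-0.03,0,0,0],
  [0,0,-0.03,0,0,0],
  [0,0,-0.03,0,0,0],
  [0,0,-0.025,0,0,0],
  [0,0,-0.014,0,0,0],
])

```text
clock: 13.48
tcp_pos: [460.8, 36.1, 65.3]
eef_rot: [-179.9, -0.0, 93.7]
force: [0.3, -0.3, 0.2]
grip_width: 85.0
grip_force: 0.0
```

Emit:
step_arm([
  [0,0,0,0,0,0],
  [0,0,0,0,0,0],
  [0,0,0,0,0,0],
  [0,0,0,0,0,0],
  [0,0,0,0,0,0],
], hand=0.045, squeeze=30)

```text
clock: 14.1
tcp_pos: [461.7, 36.0, 67.1]
eef_rot: [179.9, 0.0, 93.7]
force: [-1.8, 0.3, 6.3]
grip_width: 55.2
grip_force: 30.0
```

Emit:
step_arm([
  [0,0,0.002,0,0,0],
  [0,0,0.004,0,0,0],
  [0,0,0.005,0,0,0],
  [0,0,0.005,0,0,0],
  [0,0,0.005,0,0,0],
])

```text
clock: 14.72
tcp_pos: [461.3, 36.0, 87.8]
eef_rot: [180.0, -0.0, 93.7]
force: [0.3, -0.0, -2.7]
grip_width: 55.4
grip_force: 30.0
```

Holding it. I'll lift and carry it to the mat.

Emit:
step_arm([
  [0,0,0.01,0,0,0],
  [0,0,0.015,0,0,0],
  [0,0,0.02,0,0,0],
  [0,0,0.02,0,0,0],
  [0,0,0.015,0,0,0],
])

```text
clock: 15.35
tcp_pos: [461.5, 36.0, 168.9]
eef_rot: [179.9, 0.0, 93.7]
force: [-0.3, -0.1, -3.2]
grip_width: 55.1
grip_force: 30.0
```

Emit:
step_arm([
  [-0.003,-0.01,0.005,0,0,0],
  [-0.005,-0.02,0,0,0,0],
  [-0.006,-0.025,0,0,0,0],
  [-0.006,-0.025,0,0,0,0],
  [-0.006,-0.025,0,0,0,0],
])

```text
clock: 15.98
tcp_pos: [434.4, -70.2, 172.2]
eef_rot: [-180.0, -0.0, 93.7]
force: [0.5, -0.3, -2.5]
grip_width: 55.1
grip_force: 30.0
```

Emit:
step_arm([
  [-0.006,-0.025,0,0,0,0],
  [-0.006,-0.025,0,0,0,0],
  [-0.006,-0.02,0,0,0,0],
  [-0.005,-0.014,0,0,0,0],
  [0,0,0,0,0,0],
])

```text
clock: 16.6
tcp_pos: [411.8, -153.7, 172.3]
eef_rot: [-180.0, -0.0, 93.6]
force: [0.2, -0.1, -3.0]
grip_width: 55.3
grip_force: 30.0
```

```bash
python3 - <<'E'
from h import *
shot('wrist','w5.png');shot('side','s5.png');print(sensors.get_obs())
o=np.zeros((420,800,3),np.uint8);o[:,:560]=cv2.imread('pics/w5.png');o[:400,560:]=cv2.resize(cv2.imread('pics/s5.png')[140:300,240:336],(240,400));cv2.imwrite('pics/z5.png',o)
E
```

```text
{'clock': 16.7, 'q': array([-3.03481827e+01,  1.46055616e+01,  1.05441486e+02,  2.24973935e-02,
        5.99753849e+01, -3.40395225e+01]), 'dq': array([ 0.85290661, -0.07095394, -0.03838272, -0.09187749, -0.08944041,
       -0.06650242]), 'tau': array([-5.24115767e-01, -3.64009666e+01, -2.21501523e+01, -3.54549004e-03,
        6.41181786e-02, -1.97780295e-02]), 'tcp_pos': array([ 412.17253182, -152.66586019,  172.34008253]), 'eef_rot': array([-1.79992311e+02, -2.86950470e-02,  9.36800769e+01]), 'force': array([ 0.00247576, -0.01889481, -1.61257108]), 'torque': array([0.03793787, 0.01108266, 0.03848568]), 'grip_force': 29.999772906303406, 'grip_width': 55.425735834048275}
```

View pics/z5.png

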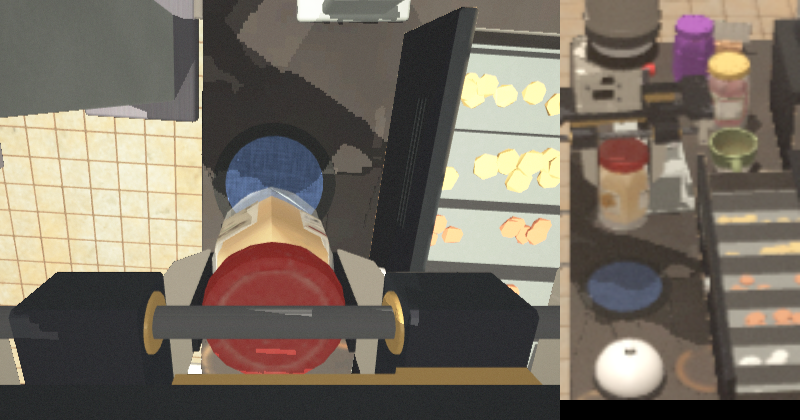

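The jar hangs upright over the mat. The mat's rim spans 216–333 at row 180 with its top at row 123. The drawer wall's bottom edge is near column 383 and its top edge near column 441.

```bash
python3 - <<'E'
from h import *
c=load('w5.png')
for q in((215,180,4),(334,180,4),(274,123,4),(383,180,0),(441,180,60),(441,180,80),(441,180,100)):print(q,onz(c,*q).round(1))
E
```

```text
(215, 180, 4) [ 358.9 -151.6    4. ]
(334, 180, 4) [ 465.2 -144.9    4. ]
(274, 123, 4) [408.4 -98.5   4. ]
(383, 180, 0) [ 510.2 -143.     0. ]
(441, 180, 60) [ 533.6 -127.1   60. ]
(441, 180, 80) [ 523.9 -122.9   80. ]
(441, 180, 100) [ 514.3 -118.7  100. ]
```

I'll bias x to about 407 for drawer clearance and lower.

Emit:
step_arm([
  [-0.001,0,-0.015,0,0,0],
  [-0.001,0,-0.02,0,0,0],
  [-0.001,0,-0.02,0,0,0],
  [-0.001,0,-0.02,0,0,0],
  [-0.001,0,-0.015,0,0,0],
])

```text
clock: 17.32
tcp_pos: [407.3, -152.0, 81.7]
eef_rot: [-180.0, -0.0, 93.8]
force: [0.6, 0.7, -2.9]
grip_width: 55.3
grip_force: 30.0
```

Emit:
step_arm([
  [0,0,-0.006,0,0,0],
  [0,0,-0.004,0,0,0],
  [0,0,-0.003,0,0,0],
  [0,0,-0.002,0,0,0],
  [0,0,0,0,0,0],
])

```text
clock: 17.95
tcp_pos: [407.4, -153.0, 67.6]
eef_rot: [180.0, 0.0, 93.7]
force: [0.3, -0.6, -3.0]
grip_width: 54.8
grip_force: 30.0
```

Emit:
step_arm([
  [0,0,-0.001,0,0,0],
  [0,0,-0.001,0,0,0],
  [0,0,-0.001,0,0,0],
  [0,0,-0.0007,0,0,0],
  [0,0,0,0,0,0],
])

```text
clock: 18.58
tcp_pos: [407.3, -153.0, 63.7]
eef_rot: [-180.0, -0.0, 93.7]
force: [-0.3, 0.4, -2.7]
grip_width: 55.0
grip_force: 30.0
```

Emit:
step_arm([
  [0,0,-0.0005,0,0,0],
  [0,0,-0.0005,0,0,0],
  [0,0,-0.0005,0,0,0],
  [0,0,0,0,0,0],
  [0,0,0,0,0,0],
])

```text
clock: 19.2
tcp_pos: [407.4, -153.2, 63.1]
eef_rot: [180.0, 0.0, 93.7]
force: [-4.0, -0.1, 10.0]
grip_width: 55.2
grip_force: 30.0
```

Contact made, with the jar pressing lightly at 10 N. Releasing.

Emit:
step_arm([
  [0,0,0,0,0,0],
  [0,0,0,0,0,0],
  [0,0,0,0,0,0],
  [0,0,0,0,0,0],
  [0,0,0,0,0,0],
], hand=0.08)

```text
clock: 19.82
tcp_pos: [407.3, -153.0, 62.2]
eef_rot: [180.0, -0.0, 93.7]
force: [0.0, -0.1, 0.7]
grip_width: 80.1
grip_force: 0.0
```

Emit:
step_arm([
  [0,0,0.01,0,0,0],
  [0,0,0.02,0,0,0],
  [0,0,0.03,0,0,0],
  [0,0,0.03,0,0,0],
  [0,0,0.03,0,0,0],
])

```text
clock: 20.45
tcp_pos: [407.2, -152.9, 183.9]
eef_rot: [180.0, 0.0, 93.7]
force: [0.7, -0.3, -0.1]
grip_width: 80.2
grip_force: 0.0
```

Emit:
step_arm([
  [0,0,0.02,0,0,0],
  [0,0,0.02,0,0,0],
  [0,0,0.02,0,0,0],
  [0,0,0,0,0,0],
  [0,0,0,0,0,0],
])

```text
clock: 21.08
tcp_pos: [406.9, -152.7, 241.8]
eef_rot: [-180.0, -0.0, 93.7]
force: [0.7, -0.7, 0.3]
grip_width: 79.7
grip_force: 0.0
```

```bash
python3 - <<'E'
from h import *
shot('wrist','w6.png');shot('side','s6.png');print(sensors.get_obs()['tcp_pos'])
o=np.zeros((420,800,3),np.uint8);o[:,:560]=cv2.imread('pics/w6.png');o[:400,560:]=cv2.resize(cv2.imread('pics/s6.png')[140:300,240:336],(240,400));cv2.imwrite('pics/z6.png',o)
E
```

```text
[ 406.86294931 -152.71061475  241.45082761]
```

View pics/z6.png

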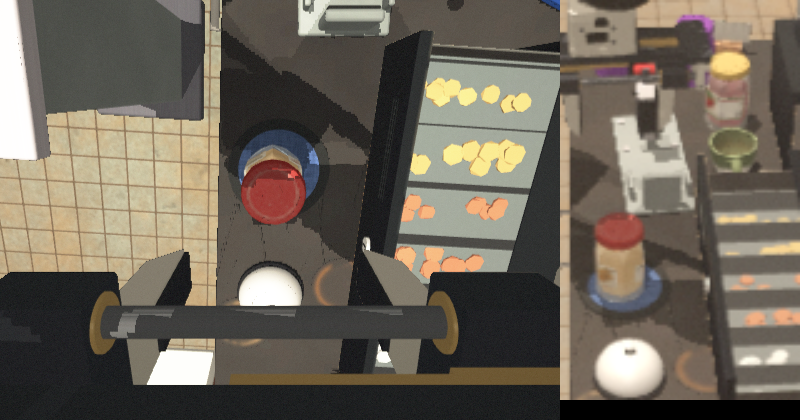

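The jar stands upright on the mat: lid at (274,192), mat spanning columns 229–329 with its top at row 119. The lock is open and the bell, cup and yellow jar are in place. I'll do a final numeric check and hand in.

```bash
python3 - <<'E'
from h import *
from bench import close_job
c=load('w6.png')
L=onz(c,274,192,94);m=(onz(c,229,167,4)+onz(c,329,167,4))/2;t=onz(c,279,119.5,4);print(L,m,t)
d=np.hypot(L[0]-m[0],L[1]-(t[1]-55));print(d)
if d<16: print(close_job())
E
```

```text
[ 406.97266423 -152.83286489   94.        ] [ 412.1311815  -149.28868046    4.        ] [408.67824176 -99.44755937   4.        ]
5.405325029412732
the job is handed in; nothing more can be done
None
```

The job is handed in: I threw the pawl back, drew the bar out to its stop, and stood the jar upright and released on the pay mat about 5 mm from its centre by the camera, with the other jar, cup and bell showing no visible movement; the verdict was not shown.

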